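# Turn the saucepan handle in and put the lid on

## Robot

A 6-joint arm with a two-finger parallel gripper is mounted at the origin on the work surface. World frame = base frame: x ahead of the robot, y to its left, z up, the work surface at z = 0. Lengths are in mm, angles in rad, forces in N, time in s.
With the tool pointing down it reaches from about 350 to 925 mm from the base axis. Payload 6.4 kg.
Tool frame: the origin (TCP) lies midway between the tips of the shut fingers; the grasp point (between the pads) lies 19 mm behind it (manip.grasp_offset is the y of the grasp point in the tool frame, in mm); y points along the fingers, x is the direction in which the jaws open and shut, and the axes are right-handed (so a half turn about y gives the same grasp; the last joint's range is limited). The gripper opens to 94 mm and grips with 3 to 60 N. Pads are 16 mm wide; open, the fingers measure 119 mm over their backs; the gripper's body (75 mm by 177 mm) begins 78 mm behind the grasp point.
Start: joints at [-1.349, 0.245, 1.558, -0, 1.339, -0.174], TCP at [250.611, -599.757, 205.455] pointing down, gripper open.
Joint ranges: [-3.13, 3.13], [-1.02, 2.26], [0.13, 2.54], [-0.95, 4.09], [0.21, 2.88], [-2.74, 2.74]. Speed limits (rad/s): [2.57, 2.57, 3.14, 3.14, 3.14, 3.14].

## Interface

Orientations are given as a unit quaternion [w, x, y, z].
In Python, from workcell import manip, optics gives the robot as it stands. The module is installed in compiled form; this text tells all that it offers.
- The arm moves only by the tool apply_moves, never from a script. Its argument "increments" is a list of rows, each a list of 7 numbers: the shift along the world's x, y, z in mm, then the turn, a rotation vector about the world's x, y, z in rad, then the opening, from 0 (shut) to 1 (fully open). A call has 1 to 20 rows; each row is the pose to reach, as a shift and turn from the pose measured when the call began; what a row does not reach only later rows make up. A row lasts 1/12 s, in which the tool goes at most 41.7 mm and 7.16 degrees, less where a joint would pass 70% of its speed; a pose out of reach is approached as far as the arm can. A call with a gripper value outside its range is refused whole. The fingers move at their own pace and stop on an object; "grip_force" is the grip in N (left out, the last holds). Time passes only in rows, so rows that repeat a pose let the fingers close. It gives the time, the measured TCP pose, the force and the opening at its end, in the units of the state.
- manip.sense(): the state, without advancing time (a new reading comes with each control period).
- optics.get_image(name): name is "side" or "top"; returns a dict with "color" (480x640x3 uint8, red, green, blue), "mtx" (3x3 intrinsics, pixels), "R" (3x3) and "t" (3): a world point X has camera coordinates R X + t. Camera axes: x right, y down, z forward; pixel columns grow to the right and rows downward; lengths in mm; the calibration is good to about 2 mm. A picture is of the moment at which its call begins. There is no depth.
- manip.sign_off(): hands the job in, once; it reports no verdict.
Trained networks look in the newest picture that a camera, given by its name, has taken for a name from the list of things; names that differ only in an ending like _2 or _b are one class to them, and where a whole thing is asked for, a point or a joint stands for the part that bears it (a point fixed in the world has none). Each returns a list of dicts, best first, with "p" (0 to 1); they miss things now and then, are a little off and sometimes report something else, mostly with a low value. They report only what shows in the picture. A call takes as long as a camera call. They do not tell look-alikes from the thing itself.
- optics.cut_out(label, camera): "pixels" (480x640 bool, what is visible of it) and "uv" ([column, row] in pixels, amid what is visible of it).
- optics.tip_of(label, camera): "uv" ([column, row] in pixels: a listed point, or the origin of a listed thing).
The state is a dict: "clock": time; "qpos": joint angles; "joint_velocities": joint speeds; "joint_torque": joint torques, N m; "tool_pos": TCP position; "eef_rot": TCP orientation; "wrist_force": force on the tool from outside, world axes, zero at the start; "wrist_torque": the same for the moment, N m; "gripper_width": finger opening in mm.
Only numpy, scipy, OpenCV 4.12 (cv2) and the standard library are available. Lean on these libraries where they do the work, as an engineer would, in place of code of your own. Each camera call takes 0.05 s, during which the arm holds its last target.

## Task

The saucepan's red handle sticks out over the front edge of the hob: swing it in, keeping the pan standing on its ring and off the other pans, until the handle lies parallel to the hob's front edge and points inward, towards the gap between the skillet and the milk pan. Then take the lid from its sloping rest and lower it right down onto the saucepan before letting go, so that it sits level and fully home. Leave the other two pans, the blue bowl and the spoon where they are.

Things in the scene. Friction and masses are not known exactly. Their poses are not given: they have to be found in the camera images.
- hob: flat black glass hob in a metal frame, 420 deep (its x) by 640 wide (its y) by 50 high, fixed; origin at the centre of its underside, z up. Its front edge is its -x side, at x = -210, and runs along its y. Three pans stand on its top (z = 50).
- hob_ring (a point): centre of the saucepan's white ring (180 across) on the glass, at (-50, -160, 50) in the hob's frame; the handle is to end pointing along the hob's +y from here
- saucepan_mid (a point): steel saucepan, loose, 160 across, 90 high, wall 3, inside 154 across at the rim, 0.55 to 0.9 kg; the point is on its axis half-way up, 45 above its underside. Axes: x out along the handle, z up. It slides and turns on the glass with friction
- saucepan_handle (a point): point on the centreline of the saucepan's straight level red handle, 150 from the pan's axis and 70 above its underside (25 above saucepan_mid); there the handle is 20 wide and 14 high; the red part runs from 108 to 225 from the axis. Axes as saucepan_mid
- lid_handle (a point): centre of the red bar on the steel lid, where it is gripped. The bar is 90 long (y), 10 thick (x), 12 high (z), its centre 26 above the lid's top surface, on two end posts. z is the lid's axis, out of its top: at the start the lid leans on its rest with z tilted 32 degrees from vertical towards the rest's front, and the bar is level. Lid: 172 across, 0.2 to 0.3 kg, loose, a 142 mm plug 6 deep underneath enters the pan
- lid_rim (a point): on the lid's axis, in the plane of the underside of its flange, 30 below lid_handle along z; with the lid home it is at the saucepan's rim, 45 above saucepan_mid
- lid_rest: fixed blue sloping rest, 156 deep (x) by 150 wide (y), slope 32 degrees rising towards its +x (its low front faces -x), about 110 high at the back; two steel pegs, 16 high, at its foot hold the lid's edge. Origin at the centre of its underside
- skillet_mid (a point): dark steel skillet, loose, 210 across, 45 high, point half-way up on its axis; handle 260 long from the axis (along its x), 36 above its underside. Leave it
- milk_pan_mid (a point): white milk pan, loose, 120 across, 70 high, point half-way up on its axis; wooden handle 190 long from the axis (along its x), 56 above its underside. Leave it
- bowl_mid (a point): blue bowl, loose, 90 across, 45 high, centre; near the lid rest, before or behind it. Leave it
- spoon_grip (a point): wooden spoon lying on the table, loose; a point on its handle. Leave it
Not all that is in view belongs to the job. What is shaped like the part that bears lid_handle but green or orange is not meant.

How it is judged (in metres and radians):
On the way, in this order (a step that is already met when the one before it is completed fails the run):
1. the saucepan's handle is swung in: parallel to the hob's front edge, pointing inward, the pan still on its ring (angle between the x axis of saucepan_mid and the y axis of hob, either way round below 0.2 rad and y of saucepan_handle in the frame of hob above -0.1 m and horizontal distance between saucepan_mid and hob_ring below 0.025 m and angular speed of saucepan below 0.1 rad/s), for 0.2 s.
2. the lid is lowered onto the saucepan while still held (horizontal distance between lid_rim and saucepan_mid below 0.01 m and z of lid_rim in the frame of saucepan_mid between 0.041 and 0.053 m and contact force between the fingers and lid above 0.5 N), for 0.05 s.
At the end, for the whole second after the job is handed in: Saucepan on the hob within 25 mm of its ring centre, handle along the hob +y within 0.2 rad; lid seated in it, centred within 10 mm, flange within 3 mm of the rim, both level within 0.05 rad and at rest; skillet, milk pan, bowl and spoon within 20 mm of their starts (angle between the x axis of saucepan_mid and the y axis of hob, either way round below 0.2 rad and y of saucepan_handle in the frame of hob above -0.1 m and horizontal distance between saucepan_mid and hob_ring below 0.025 m and horizontal distance between lid_rim and saucepan_mid below 0.01 m and z of lid_rim in the frame of saucepan_mid between 0.041 and 0.048 m and angle between each of lid_rim, saucepan_mid's own z axis and vertical below 0.05 rad and z of saucepan_mid in the frame of hob below 0.1 m and linear speed of each of lid, saucepan below 0.02 m/s and distance of each of skillet_mid, milk_pan_mid, bowl_mid, spoon_grip from where it was at the start of the episode below 0.02 m); the robot touches nothing.
It fails at once if the saucepan is lifted more than 15 mm off the hob (z of saucepan_mid in the frame of hob above 0.11 m).
It fails at once if the saucepan touches the skillet (contact force between saucepan and skillet above 1 N).
It fails at once if the saucepan touches the milk pan (contact force between saucepan and milk_pan above 1 N).
It fails at once if a bystander (skillet, milk pan, bowl, spoon) is moved more than 20 mm (distance of any of skillet_mid, milk_pan_mid, bowl_mid, spoon_grip from where it was at the start of the episode above 0.02 m).
It also fails if it takes over 61 s, if anything falls off the work surface, if the arm or the gripper's body presses on something with over 40 N, if the wrist force passes 120 N, or if a joint passes its speed limit or range.

## Working session

There is one attempt and no reset: what is moved stays moved. The work goes in short steps, Python scripts to look and compute and a tool call to move; the robot and the scene stay as the last step left them, time stands still between calls to the robot, and variables do not carry over. Pictures are saved under pics/ and viewed, and the job is handed in when it is done.

Besides the shell and the picture viewer there is one more tool, called as a command line: name --pt "numbers of a row" for each row, then --argument value for the rest. apply_moves: Moves the arm, as the interface text tells. Its arguments: {"type":"object","properties":{"increments":{"type":"array","items":{"type":"array","items":{"type":"number"}}},"grip_force":{"type":"number"}},"required":["increments"]}

```bash
mkdir -p pics
cat > h.py <<'E'
import numpy as np, cv2
from workcell import manip, optics
def shot(cam,name):
    d=optics.get_image(cam); cv2.imwrite('pics/'+name+'.png',d['color'][:,:,::-1]); return d
def ray(d,uv):
    K=np.array(d['mtx']);R=np.array(d['R']);t=np.array(d['t']).ravel()
    v=R.T@np.linalg.inv(K)@np.array([uv[0],uv[1],1.]); return -R.T@t, v/np.linalg.norm(v)
def atz(d,uv,z):
    c,v=ray(d,uv); return c+v*(z-c[2])/v[2]
def tri(d1,u1,d2,u2):
    c1,v1=ray(d1,u1);c2,v2=ray(d2,u2)
    A=np.stack([v1,-v2],1); s=np.linalg.lstsq(A,c2-c1,rcond=None)[0]
    p,q=c1+s[0]*v1,c2+s[1]*v2
    return (p+q)/2, np.linalg.norm(p-q)
def proj(d,X):
    K=np.array(d['mtx']);R=np.array(d['R']);t=np.array(d['t']).ravel()
    x=K@(R@np.asarray(X,float)+t); return x[:2]/x[2]
E
python3 - <<'E'
from h import *
np.set_printoptions(precision=1,suppress=True)
print(manip.sense()['clock'])
s=shot('side','s0');t=shot('top','t0')
for d in (s,t): print(np.array(d['mtx']).tolist(), ray(d,(320,240)))
names=['hob','hob_ring','saucepan_mid','saucepan_handle','lid_handle','lid_rim','lid_rest','skillet_mid','milk_pan_mid','bowl_mid','spoon_grip']
for n in names:
    a=optics.tip_of(n,'side');b=optics.tip_of(n,'top')
    print(n,[(np.round(x['uv']).tolist(),round(x['p'],2)) for x in a],[(np.round(x['uv']).tolist(),round(x['p'],2)) for x in b])
    for x in a[:3]:
        for y in b[:3]:
            p,e=tri(s,x['uv'],t,y['uv'])
            if e<25: print('   ',p,round(e,1))
print(manip.sense()['clock'])
E
```

```text
0.0
[[436.461612310969, 0.0, 322.4676155017696], [0.0, 436.461612310969, 249.08977549081314], [0.0, 0.0, 1.0]] (array([245.6, 807. , 759.2]), array([ 0.3, -0.8, -0.6]))
[[565.5990551269946, 0.0, 313.031775231061], [0.0, 565.5990551269946, 241.62525130532083], [0.0, 0.0, 1.0]] (array([ 400.3,  -53.2, 1664.5]), array([ 0.1, -0. , -1. ]))
hob [([253.0, 307.0], 0.73)] [([255.0, 206.0], 0.69)]
    [642.1 104.7  -6.2] 1.6
hob_ring [([277.0, 338.0], 0.44)] []
saucepan_mid [([301.0, 245.0], 0.8), ([368.0, 449.0], 0.74), ([320.0, 216.0], 0.52)] [([311.0, 226.0], 0.67)]
    [575.  -62.3  86.9] 3.2
saucepan_handle [([348.0, 261.0], 0.79)] [([291.0, 276.0], 0.94)]
    [434.8  -9.7 110.8] 2.9
lid_handle [([328.0, 190.0], 0.78), ([426.0, 201.0], 0.67), ([417.0, 242.0], 0.6)] [([463.0, 322.0], 0.86), ([375.0, 327.0], 0.85), ([412.0, 220.0], 0.6), ([259.0, 205.0], 0.46)]
    [ 593.8 -342.2  103.9] 0.6
    [ 307.6 -505.9   35.5] 11.5
    [ 297.2 -234.3  184.9] 14.0
    [ 305.2 -562.2 -171.1] 6.0
    [ 294.4 -251.4   39.7] 0.8
lid_rim [([422.0, 209.0], 0.84), ([415.0, 251.0], 0.77), ([321.0, 199.0], 0.58)] [([461.0, 324.0], 0.85), ([375.0, 324.0], 0.74), ([412.0, 216.0], 0.71), ([257.0, 209.0], 0.17)]
    [ 307.3 -507.9    2.6] 1.0
    [ 301.9 -238.7  156.6] 13.7
    [ 302.2 -566.6 -215.4] 15.6
    [ 297.4 -257.1    2.9] 3.9
    [ 614.9 -348.6   63.2] 3.4
lid_rest [] []
skillet_mid [([190.0, 300.0], 0.67)] [([218.0, 164.0], 0.64)]
    [744.8 207.   76.3] 1.1
milk_pan_mid [([278.0, 339.0], 0.89)] [([199.0, 248.0], 0.81)]
    [506.9 250.6  80.2] 6.6
bowl_mid [([367.0, 221.0], 0.94)] [([408.0, 269.0], 0.87), ([214.0, 163.0], 0.71)]
    [ 461.9 -347.4   17.1] 0.5
spoon_grip [([367.0, 450.0], 0.9)] [([154.0, 322.0], 0.85)]
    [288.6 383.8   9.7] 7.1
1.2
```

View pics/s0.png

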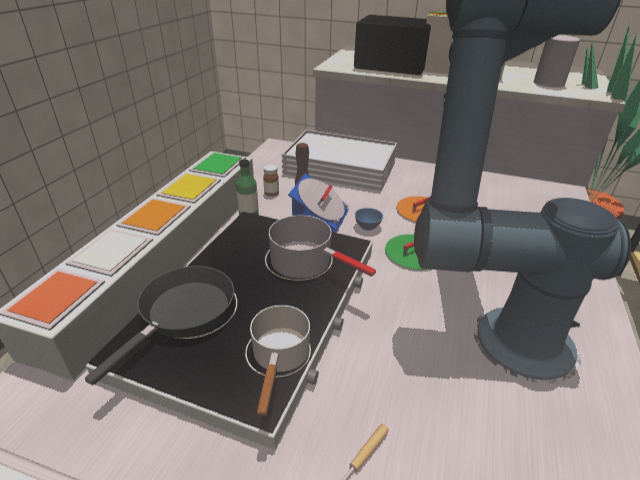

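View pics/t0.png

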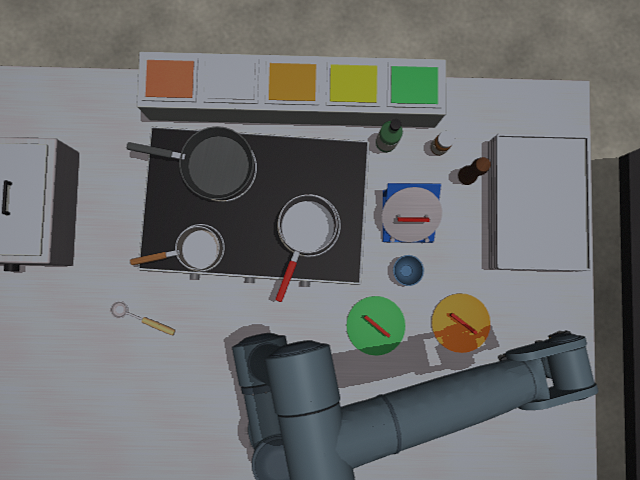

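The top view shows the steel lid on the blue rest at about (412,217), with look-alikes in green (375,325) and orange (462,322). Side view: steel lid (325,195), green (410,250), orange (420,207). The steel lid with the red bar on the blue sloping rest is the one meant, which I'll confirm in a crop.

Run:
```python
from h import *
t=cv2.imread('pics/t0.png');s=cv2.imread('pics/s0.png')
cv2.imwrite('pics/c1.png',cv2.resize(t[170:310,250:450],None,fx=4,fy=4,interpolation=cv2.INTER_CUBIC))
cv2.imwrite('pics/c2.png',cv2.resize(s[130:290,230:430],None,fx=3.7,fy=3.7,interpolation=cv2.INTER_CUBIC))
cv2.imwrite('pics/c3.png',cv2.resize(t[115:295,120:380],None,fx=3,fy=3,interpolation=cv2.INTER_CUBIC))
```

```text
(no output)
```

View pics/c1.png

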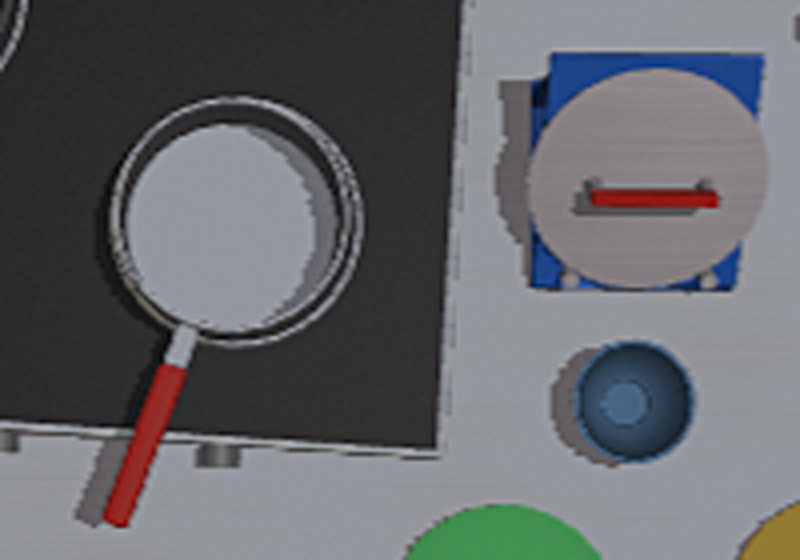

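View pics/c2.png

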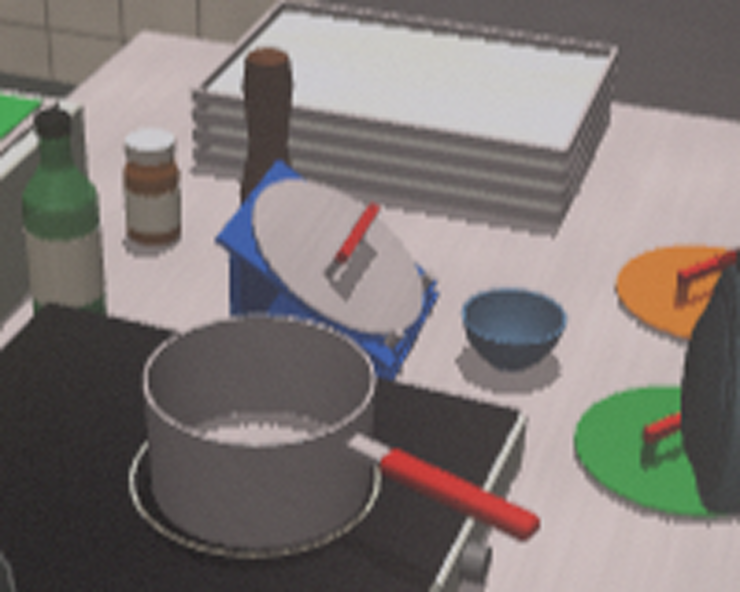

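View pics/c3.png

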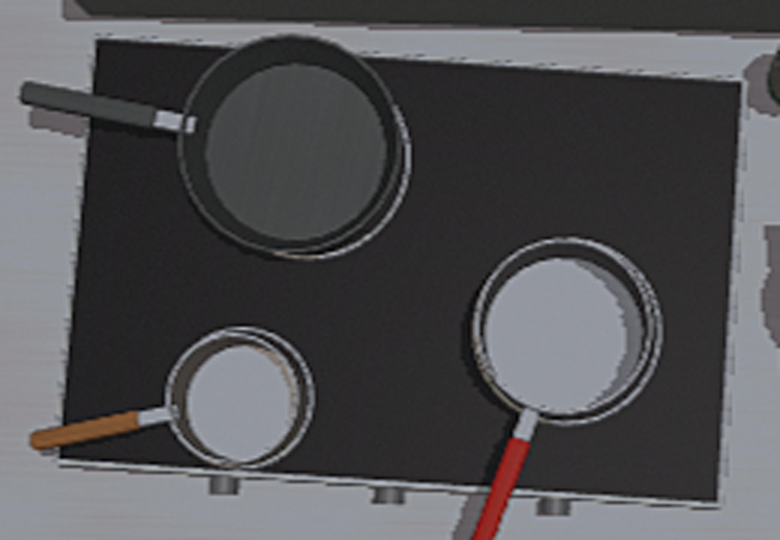

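The crops confirm it: the steel lid with the red bar lies on the blue rest, bar in the top view at about (413,219). Hob corners in the top view are near (152,128), (367,142), (360,283) and (140,269). Now I'll refine the poses.

Run:
```python
from h import *
from scipy.optimize import least_squares
np.set_printoptions(precision=2,suppress=True)
s=optics.get_image('side');t=optics.get_image('top')
# hob
uv=[(152,128.3),(367.3,142.3),(360,283.3),(140,269.3)]
P=np.array([atz(t,u,50) for u in uv]);print(P)
L=np.array([(210,320),(210,-320),(-210,-320),(-210,320)])
def f(q):
    c,si=np.cos(q[2]),np.sin(q[2]);return (L@np.array([[c,si],[-si,c]])+q[:2]-P[:,:2]).ravel()
r=least_squares(f,[640,100,0]);q=r.x;print('hob',q,r.fun)
c,si=np.cos(q[2]),np.sin(q[2]);R=np.array([[c,-si],[si,c]])
ring=R@[-50,-160]+q[:2];print('ring',ring,'hob y dir',R@[0,1])
def red(im,box):
    x0,y0,x1,y1=box;h=cv2.cvtColor(im,cv2.COLOR_RGB2HSV);m=((h[...,0]<6)|(h[...,0]>174))&(h[...,1]>140)&(h[...,2]>60)
    k=np.zeros_like(m);k[y0:y1,x0:x1]=m[y0:y1,x0:x1];return k
def ends(m):
    ys,xs=np.nonzero(m);p=np.stack([xs,ys],1).astype(float);c=p.mean(0);u,_,v=np.linalg.svd(p-c,full_matrices=False)
    a=(p-c)@v[0];return c,c+v[0]*a.min(),c+v[0]*a.max(),len(p)
for nm,bs,bt in [('bar',(300,170,345,215),(390,205,440,235)),('handle',(315,235,385,285),(265,240,310,310))]:
    es=ends(red(s['color'],bs));et=ends(red(t['color'],bt));print(nm,es,et)
    print(' cen',tri(s,es[0],t,et[0]))
    print(' ends',[tri(s,es[i],t,et[j]) for i in (1,2) for j in (1,2)])
# pan rim / ellipse from known: check rim by projecting
for n in ['saucepan_mid','lid_handle','milk_pan_mid','skillet_mid']:
    for cam in('side','top'):
        for o in optics.cut_out(n,cam)[:4]:
            ys,xs=np.nonzero(o['pixels']);print(n,cam,round(o['p'],2),np.array(o['uv']),xs.min(),xs.max(),ys.min(),ys.max())
```

```text
[[ 851.96  405.06   50.  ]
 [ 826.4  -220.89   50.  ]
 [ 416.85 -205.93   50.  ]
 [ 442.6   420.52   50.  ]]
hob [634.45  99.69  -0.04] [ 5.06  6.02  5.15 -7.52 -4.96 -5.77 -5.25  7.27]
ring [578.12 -58.19] hob y dir [0.04 1.  ]
bar (array([326.52, 191.93]), array([330.57, 185.72]), array([322.7, 197.8]), 40) (array([413.45, 219.43]), array([397.97, 219.24]), array([428.99, 219.61]), 122)
 cen (array([ 598.83, -348.85,   93.31]), np.float64(1.2128231251007944))
 ends [(array([ 582.15, -299.46,  144.4 ]), np.float64(18.750243549420404)), (array([ 599.31, -392.53,   93.23]), np.float64(1.1495528529242467)), (array([ 597.55, -305.09,   95.9 ]), np.float64(0.28473756715463794)), (array([ 616.44, -401.43,   39.49]), np.float64(22.48440619287194))]
handle (array([353.03, 261.84]), array([333.58, 252.75]), array([373.75, 271.52]), 256) (array([285.73, 280.15]), array([292.94, 261.21]), array([277.95, 300.6 ]), 291)
 cen (array([420.26,   3.21, 121.72]), np.float64(0.24096489184898795))
 ends [(array([473.2 , -14.87, 122.27]), np.float64(2.2759364740174957)), (array([411.39,  33.51, 170.21]), np.float64(95.4255102763552)), (array([423.32, -19.97,  85.46]), np.float64(101.51200667865733)), (array([364.95,  22.88, 122.48]), np.float64(1.1290871212146314))]
saucepan_mid side 0.86 [303.9 247. ] 269 375 215 278
saucepan_mid top 0.79 [308.4 226.2] 276 337 195 301
lid_handle side 0.77 [405.3 252.7] 386 418 235 268
lid_handle side 0.59 [326.1 199. ] 298 344 179 220
lid_handle side 0.58 [412.2 208.7] 397 426 197 221
lid_handle top 0.94 [408.8 213.1] 382 442 187 241
lid_handle top 0.56 [460.2 322.2] 432 490 293 352
milk_pan_mid side 0.56 [274.8 343.3] 250 309 306 416
milk_pan_mid top 0.84 [193.5 250. ] 130 222 226 270
skillet_mid side 0.95 [180.6 306.6] 85 233 266 385
skillet_mid top 0.96 [212.  159.6] 126 253 126 198
skillet_mid top 0.44 [402.2 189.4] 382 441 183 242
skillet_mid top 0.35 [309.5 225.4] 276 337 194 301
```

```bash
cat > ov.py <<'E'
from h import *
def circ(c,z,r,n=80):
    z=np.array(z,float);z/=np.linalg.norm(z);a=np.cross(z,[0,1,0]);a/=np.linalg.norm(a);b=np.cross(z,a)
    th=np.linspace(0,2*np.pi,n);return c+r*(np.outer(np.cos(th),a)+np.outer(np.sin(th),b))
def draw(im,d,pts,col,f,off):
    p=np.array([(proj(d,x)-off+.5)*f for x in pts]).round().astype(int);cv2.polylines(im,[p],False,col,1)
def run(cam,box,f,name,curves):
    d=optics.get_image(cam);x0,y0,x1,y1=box
    im=cv2.resize(d['color'][y0:y1,x0:x1,::-1],None,fx=f,fy=f,interpolation=cv2.INTER_CUBIC)
    for pts,col in curves: draw(im,d,pts,col,f,np.array([x0,y0]))
    cv2.imwrite('pics/'+name+'.png',im)
E
cat > c.py <<'E'
from ov import *
def curves(bar,yaw,pan,panth,ring,tilt=np.radians(32)):
    ex=np.array([np.cos(yaw),np.sin(yaw),0]);ey=np.array([-np.sin(yaw),np.cos(yaw),0])
    z=-np.sin(tilt)*ex+np.cos(tilt)*np.array([0,0,1]);b=np.array(bar,float)
    C=[(circ(b-26*z,z,86),(0,255,0)),(np.array([b-45*ey,b+45*ey]),(255,255,0))]
    p=np.array([pan[0],pan[1],0.]);h=np.array([np.cos(panth),np.sin(panth),0])
    C+=[(circ(p+[0,0,140],[0,0,1.],80),(0,255,0)),(circ(p+[0,0,50],[0,0,1.],80),(255,0,255)),(np.array([p+[0,0,120]+108*h,p+[0,0,120]+225*h]),(255,255,0)),
     (circ(np.array([ring[0],ring[1],50.]),[0,0,1.],90),(0,255,255))]
    return C
E
python3 - <<'E'
from c import *
C=curves((598.4,-348.8,95),np.radians(-.8),(577.5,-51.7),np.radians(160.7),(578.1,-58.2))
run('top',(250,170,450,310),4,'o1',C);run('side',(230,150,390,290),4.5,'o2',C)
E
```

```text
(no output)
```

View pics/o1.png

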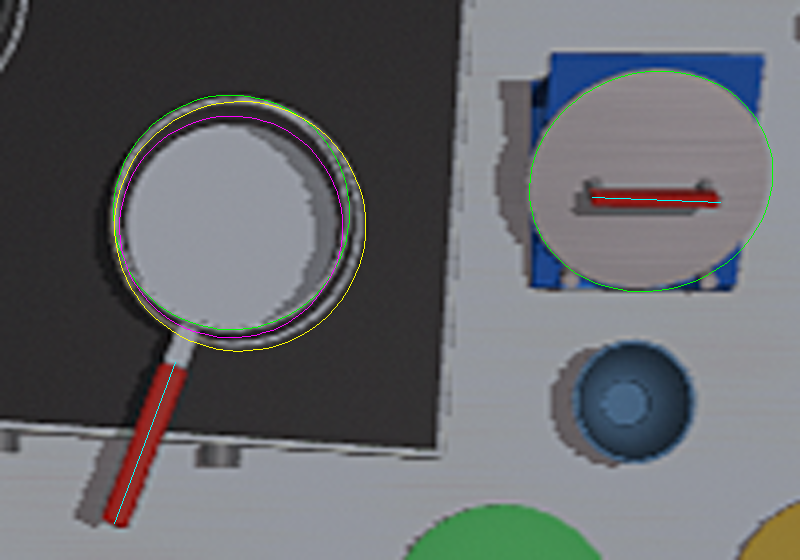

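View pics/o2.png

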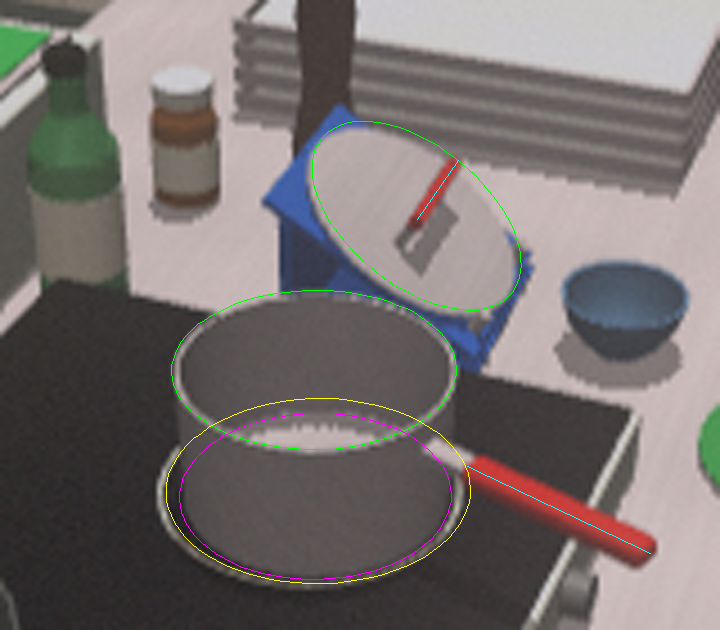

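Run:
```python
from h import *
from scipy.spatial.transform import Rotation as Ro
np.set_printoptions(precision=3,suppress=True)
st=manip.sense();q=st['eef_rot'];R=Ro.from_quat([q[1],q[2],q[3],q[0]]);print(st['clock'],st['tool_pos'],R.as_matrix(),st['qpos'],st['gripper_width'],manip.grasp_offset)
x=R.as_matrix()[:,0];print('jaw yaw',np.degrees(np.arctan2(x[1],x[0])), 'want', 70.7,'mod180')
```

```text
1.8 [ 250.617 -599.758  205.446] [[ 0.386 -0.     0.923]
 [-0.923  0.     0.386]
 [-0.    -1.    -0.   ]] [-1.349  0.245  1.558 -0.     1.339 -0.174] 93.96629633708186 -18.8
jaw yaw -67.320205188952 want 70.7 mod180
```

apply_moves --pt "30 30 15 0 0 0.12 1" --pt "60 60 15 0 0 0.24 1" --pt "75 95 15 0 0 0.36 1" --pt "90 130 15 0 0 0.48 1" --pt "100 165 15 0 0 0.6 1" --pt "110 200 15 0 0 0.72 1" --pt "118 235 15 0 0 0.84 1" --pt "126 270 15 0 0 0.96 1" --pt "132 305 15 0 0 1.08 1" --pt "138 340 15 0 0 1.2 1" --pt "144 375 15 0 0 1.32 1" --pt "150 410 15 0 0 1.44 1" --pt "155 445 15 0 0 1.56 1" --pt "160 475 15 0 0 1.68 1" --pt "165 505 15 0 0 1.8 1" --pt "168 530 10 0 0 1.92 1" --pt "171 555 5 0 0 2.04 1" --pt "171 575 0 0 0 2.16 1" --pt "171 592 -5 0 0 2.28 1" --pt "171 603 -5 0 0 2.409 1"

```text
clock: 3.47
tool_pos: [420.9, 5.0, 199.5]
eef_rot: [0.576, -0.576, -0.41, 0.41]
wrist_force: [0.4, -0.4, -0.4]
gripper_width: 94.1
```

apply_moves --pt "1 -2 -35 0 0 0 1" --pt "1 -2 -70 0 0 0 1" --pt "1 -2 -98 0 0 0 1" --pt "1 -2 -98 0 0 0 1" --pt "1 -2 -98 0 0 0 0" --pt "1 -2 -98 0 0 0 0" --pt "1 -2 -98 0 0 0 0" --pt "1 -2 -98 0 0 0 0" --pt "1 -2 -98 0 0 0 0" --pt "1 -2 -98 0 0 0 0" --pt "1 -2 -98 0 0 0 0" --pt "1 -2 -98 0 0 0 0" --grip_force 20

```text
clock: 4.47
tool_pos: [422.0, 2.9, 101.8]
eef_rot: [0.576, -0.576, -0.41, 0.41]
wrist_force: [0.3, 0.2, -0.2]
gripper_width: 44.1
```

Run:
```python
from c import *
st=manip.sense();print(st['tool_pos'],st['gripper_width'],st['wrist_force'])
C=curves((598.4,-348.8,95),np.radians(-.8),(577.5,-51.7),np.radians(160.7),(578.1,-58.2))
run('side',(200,130,440,310),3.3,'o3',C)
th=np.radians(160.7);a=np.array([577.5,-51.7])
# arc from actual grip centre
g=np.array(st['tool_pos'][:2]);v=g-a;print(np.hypot(*v),np.degrees(np.arctan2(v[1],v[0])))
N=14;tot=-1.274
for k in range(1,N+1):
    w=tot*k/N;c,s=np.cos(w),np.sin(w);p=a+np.array([0,-4])*k/N+np.array([c*v[0]-s*v[1],s*v[0]+c*v[1]])
    print(k,np.round(p-g,1),round(w,3))
```

```text
[421.98767973   2.90802378 101.77019622] 44.12512342778143 [ 0.34967237  0.16233626 -0.17158183]
164.82147316290605 160.65131719260364
1 [ 5.6 13.6] -0.091
2 [12.5 26.7] -0.182
3 [20.5 39. ] -0.273
4 [29.6 50.6] -0.364
5 [39.8 61.4] -0.455
6 [51.  71.1] -0.546
7 [63.  79.8] -0.637
8 [75.8 87.3] -0.728
9 [89.2 93.7] -0.819
10 [103.2  98.8] -0.91
11 [117.6 102.7] -1.001
12 [132.3 105.1] -1.092
13 [147.3 106.3] -1.183
14 [162.3 106.1] -1.274
```

View pics/o3.png

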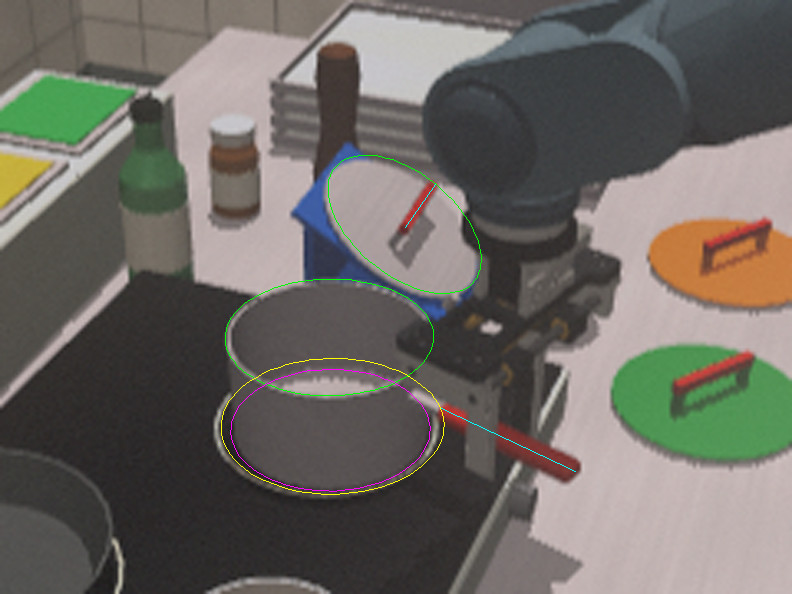

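The fingers straddle the red handle, crossing it at about crop (490,430), and are still closing. I'll close fully.

apply_moves --pt "0 0 0 0 0 0 0" --pt "0 0 0 0 0 0 0" --pt "0 0 0 0 0 0 0" --pt "0 0 0 0 0 0 0" --pt "0 0 0 0 0 0 0" --pt "0 0 0 0 0 0 0"

```text
clock: 5.02
tool_pos: [421.9, 2.9, 101.6]
eef_rot: [0.576, -0.576, -0.41, 0.41]
wrist_force: [-0.2, -0.6, -0.3]
gripper_width: 19.7
```

apply_moves --pt "5.6 13.6 0 0 0 -0.091 0" --pt "12.5 26.7 0 0 0 -0.182 0" --pt "20.5 39 0 0 0 -0.273 0" --pt "29.6 50.6 0 0 0 -0.364 0" --pt "39.8 61.4 0 0 0 -0.455 0" --pt "51 71.1 0 0 0 -0.546 0" --pt "63 79.8 0 0 0 -0.637 0" --pt "75.8 87.3 0 0 0 -0.728 0" --pt "89.2 93.7 0 0 0 -0.819 0" --pt "103.2 98.8 0 0 0 -0.91 0" --pt "117.6 102.7 0 0 0 -1.001 0" --pt "132.3 105.1 0 0 0 -1.092 0" --pt "147.3 106.3 0 0 0 -1.183 0" --pt "162.3 106.1 0 0 0 -1.274 0" --pt "162.3 106.1 0 0 0 -1.274 0" --pt "162.3 106.1 0 0 0 -1.274 0" --pt "162.3 106.1 0 0 0 -1.274 0" --pt "162.3 106.1 0 0 0 -1.274 0"

```text
clock: 6.52
tool_pos: [583.8, 109.2, 101.6]
eef_rot: [0.708, -0.706, 0.012, -0.013]
wrist_force: [-0.0, 2.1, 0.9]
gripper_width: 19.8
```

Run:
```python
from c import *
st=manip.sense();print(st['tool_pos'],st['gripper_width'],st['wrist_force'])
C=curves((598.4,-348.8,95),np.radians(-.8),(577.5,-55.7),np.radians(87.7),(578.1,-58.2))
run('side',(160,170,400,350),3.3,'o4',C)
run('top',(130,110,370,290),3.3,'o4t',C)
```

```text
[583.77721402 109.16344725 101.63888043] 19.83448022477275 [-0.02888505  2.05991177  0.85803626]
```

View pics/o4.png

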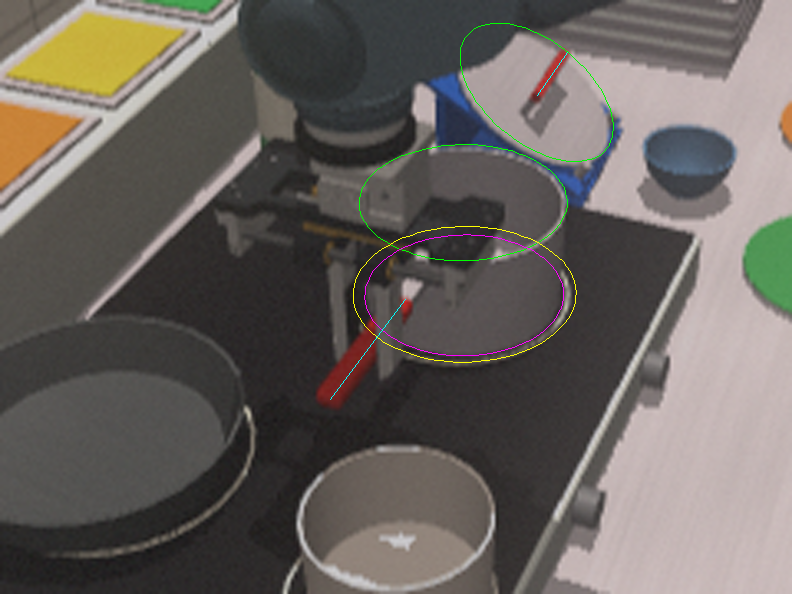

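View pics/o4t.png

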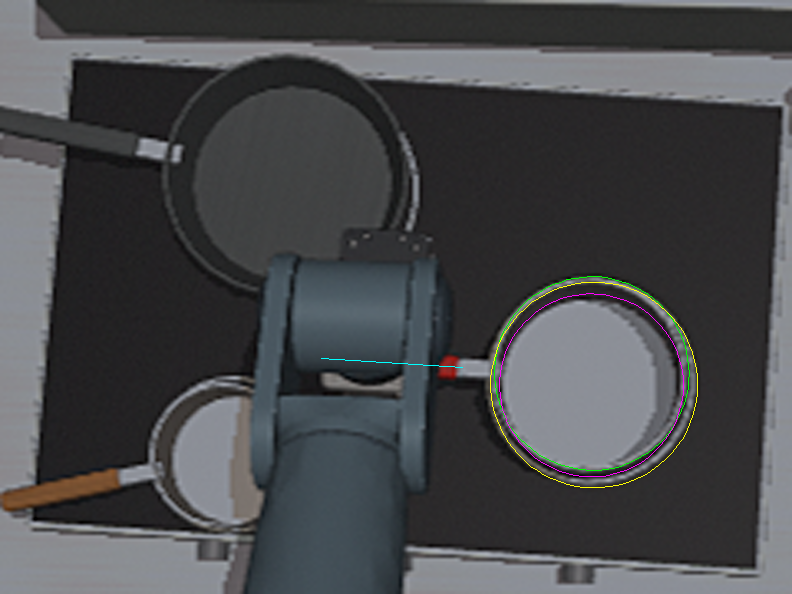

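The pan stands on its ring with the handle at about side-crop (330,400), along the hob's y. It is clear of both other pans, so I'll release and rise.

apply_moves --pt "0 0 0 0 0 0 0.5" --pt "0 0 0 0 0 0 0.5" --pt "0 0 0 0 0 0 0.5" --pt "0 0 0 0 0 0 0.5" --pt "0 0 0 0 0 0 0.5" --pt "0 0 0 0 0 0 0.5" --pt "0 0 30 0 0 0 0.5" --pt "0 0 70 0 0 0 0.5" --pt "0 0 110 0 0 0 0.5" --pt "0 0 150 0 0 0 0.5" --pt "0 0 180 0 0 0 0.5"

```text
clock: 7.53
tool_pos: [584.5, 109.1, 285.7]
eef_rot: [0.708, -0.706, 0.011, -0.014]
wrist_force: [-0.3, -0.7, -0.8]
gripper_width: 47.0
```

Run:
```python
from h import *
from scipy.spatial.transform import Rotation as Ro
np.set_printoptions(precision=4,suppress=True)
st=manip.sense();q=st['eef_rot'];R=Ro.from_quat([q[1],q[2],q[3],q[0]])
T=np.radians(32);y=np.array([np.sin(T),0,-np.cos(T)]);x=np.array([np.cos(T),0,np.sin(T)]);D=Ro.from_matrix(np.stack([x,y,np.cross(x,y)],1))
print((D*R.inv()).as_rotvec(), st['qpos'])
print(np.array([554.3,-348.8,165.5])-st['tool_pos'])
```

```text
[-0.0115 -0.5539  0.0342] [-0.0067  0.0574  1.621   0.0016  1.4587  0.0288]
[ -30.2002 -457.9457 -120.2095]
```

apply_moves --pt "0 -35 10 0 0 0 0.5" --pt "0 -70 10 0 0 0 0.5" --pt "0 -105 10 0 0 0 0.5" --pt "-5 -140 10 -0.002 -0.09 0.006 0.5" --pt "-10 -175 10 -0.004 -0.18 0.011 0.5" --pt "-15 -210 10 -0.005 -0.27 0.017 0.5" --pt "-20 -245 10 -0.007 -0.36 0.022 0.5" --pt "-25 -280 5 -0.009 -0.45 0.028 0.5" --pt "-30 -315 0 -0.0115 -0.554 0.034 0.5" --pt "-30 -350 -10 -0.0115 -0.554 0.034 0.5" --pt "-30 -385 -30 -0.0115 -0.554 0.034 0.5" --pt "-30 -415 -50 -0.0115 -0.554 0.034 0.5" --pt "-30 -440 -75 -0.0115 -0.554 0.034 0.5" --pt "-30 -458 -100 -0.0115 -0.554 0.034 0.5" --pt "-30 -458 -120 -0.0115 -0.554 0.034 0.5" --pt "-30 -458 -120 -0.0115 -0.554 0.034 0.5" --pt "-30 -458 -120 -0.0115 -0.554 0.034 0.5"

```text
clock: 8.95
tool_pos: [554.0, -348.3, 164.5]
eef_rot: [0.681, -0.679, -0.194, -0.195]
wrist_force: [-0.9, 0.1, 1.0]
gripper_width: 47.0
```

Run:
```python
from c import *
from scipy.spatial.transform import Rotation as Ro
st=manip.sense();q=st['eef_rot'];R=Ro.from_quat([q[1],q[2],q[3],q[0]]).as_matrix();print(st['tool_pos'],st['gripper_width'],R.round(3))
print(np.array([607.3,-348.8,80.7])-st['tool_pos'])
C=curves((598.4,-348.8,95),np.radians(0),(577.5,-55.7),np.radians(87.7),(578.1,-58.2))
p=np.array(st['tool_pos']);C.append((np.array([p,p+100*R[:,1]]),(0,0,255)))
run('side',(200,120,400,270),4,'o5',C)
run('top',(220,160,460,310),3.3,'o5t',C)
```

```text
[ 553.97592057 -348.30091411  164.53871436] 46.996299402372074 [[ 0.849  0.529  0.   ]
 [-0.002  0.002  1.   ]
 [ 0.529 -0.849  0.002]]
[ 53.32407943  -0.49908589 -83.83871436]
```

View pics/o5.png

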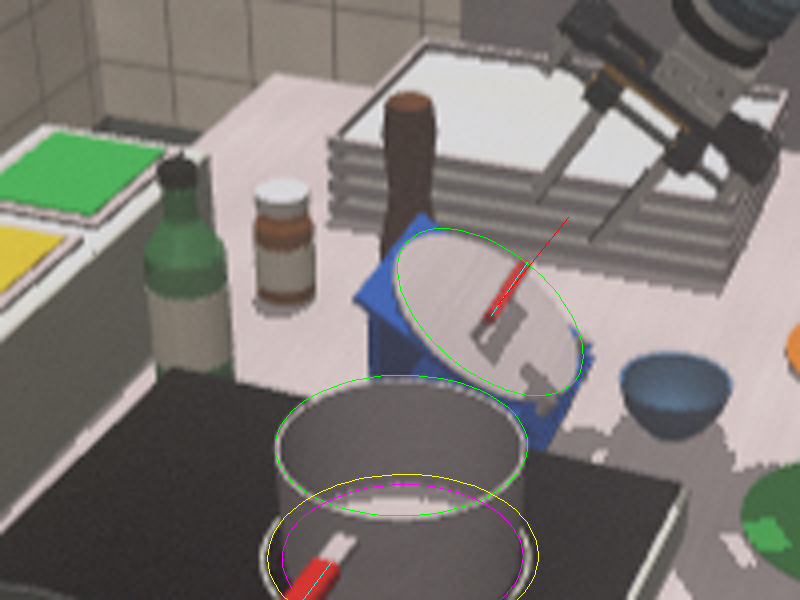

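View pics/o5t.png

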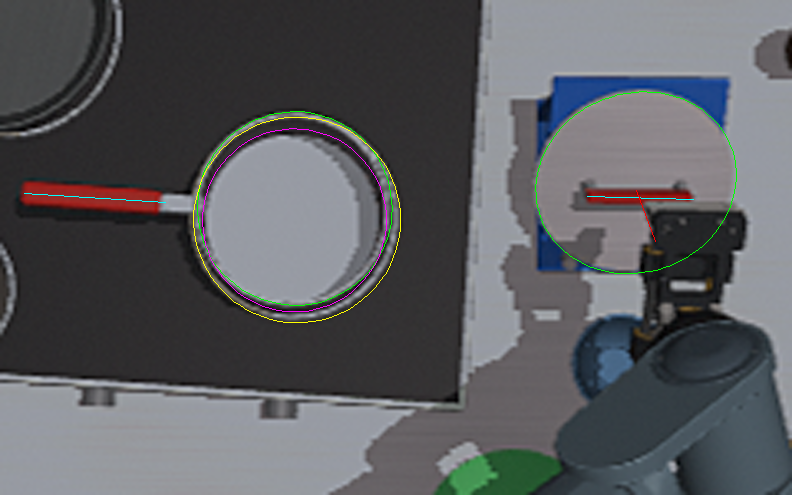

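The side crop has the fingertips at (540,200) and (595,240), straddling the approach line, which runs to the bar centre at about (507,292). I'll go in and close.

apply_moves --pt "12 -0.5 -19 0 0 0 0.5" --pt "25 -0.5 -39 0 0 0 0.5" --pt "38 -0.5 -60 0 0 0 0.5" --pt "46 -0.5 -72 0 0 0 0.5" --pt "51 -0.5 -80 0 0 0 0.5" --pt "53 -0.5 -83.5 0 0 0 0.5" --pt "53 -0.5 -83.5 0 0 0 0.5" --pt "53 -0.5 -83.5 0 0 0 0.5"

```text
clock: 9.72
tool_pos: [608.7, -349.9, 85.6]
eef_rot: [-0.678, 0.68, 0.196, 0.195]
wrist_force: [0.6, -0.4, 0.1]
gripper_width: 46.7
```

Run:
```python
from c import *
st=manip.sense();print(st['tool_pos'],st['gripper_width'],st['wrist_force'])
run('side',(260,140,380,230),6.5,'o6',[])
run('top',(360,160,480,250),6.5,'o6t',[])
```

```text
[ 608.68875673 -349.93782211   85.62044562] 46.722713348225206 [ 0.5914912  -0.36905322  0.06230977]
```

View pics/o6.png

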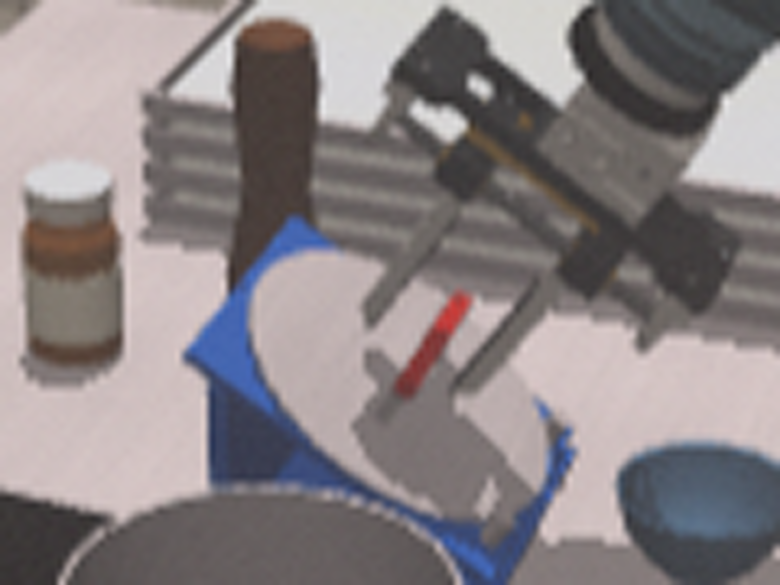

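View pics/o6t.png

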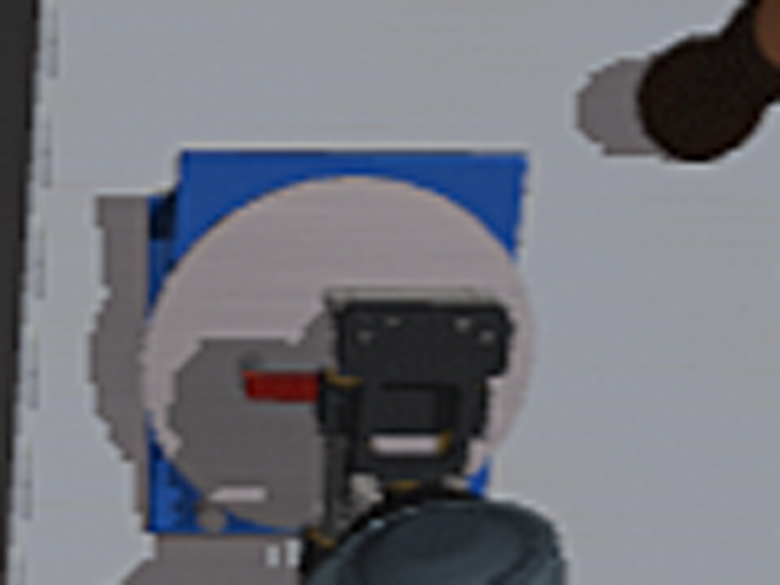

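apply_moves --pt "-1.4 1.1 -4 0 0 0 0.5" --pt "-1.4 1.1 -4 0 0 0 0.5" --pt "-1.4 1.1 -4 0 0 0 0.5"

```text
clock: 10.07
tool_pos: [606.9, -349.1, 81.8]
eef_rot: [-0.678, 0.681, 0.196, 0.196]
wrist_force: [0.0, -0.2, -0.5]
gripper_width: 47.1
```

Run:
```python
from c import *
from scipy.spatial.transform import Rotation as Ro
st=manip.sense();q=st['eef_rot'];R=Ro.from_quat([q[1],q[2],q[3],q[0]]).as_matrix();print(st['tool_pos'],st['qpos'],st['joint_velocities'],R.round(3))
```

```text
[ 606.85585268 -349.11649458   81.80159445] [-0.84750138  0.28233804  1.8476781   0.64400756  0.72305665 -1.27778378] [ 0.0008439   0.00379228 -0.00540823 -0.00040238 -0.00096977 -0.00021866] [[ 0.846  0.533  0.   ]
 [ 0.002 -0.003  1.   ]
 [ 0.533 -0.846 -0.004]]
```

Good. Close on the bar.

apply_moves --pt "0 0 0 0 0 0 0" --pt "0 0 0 0 0 0 0" --pt "0 0 0 0 0 0 0" --pt "0 0 0 0 0 0 0" --pt "0 0 0 0 0 0 0" --pt "0 0 0 0 0 0 0" --pt "0 0 0 0 0 0 0" --pt "0 0 0 0 0 0 0" --pt "0 0 0 0 0 0 0" --pt "0 0 0 0 0 0 0" --grip_force 35

```text
clock: 10.9
tool_pos: [606.7, -349.1, 81.7]
eef_rot: [-0.678, 0.681, 0.196, 0.196]
wrist_force: [-1.4, -0.0, 1.0]
gripper_width: 9.6
```

Run:
```python
from c import *
st=manip.sense();print(st['tool_pos'],st['gripper_width'],st['wrist_force'])
run('side',(260,140,380,230),6.5,'o7',[])
```

```text
[ 606.73193625 -349.06726106   81.68312937] 9.602070832922545 [-1.39831841 -0.00455196  1.04324563]
```

View pics/o7.png

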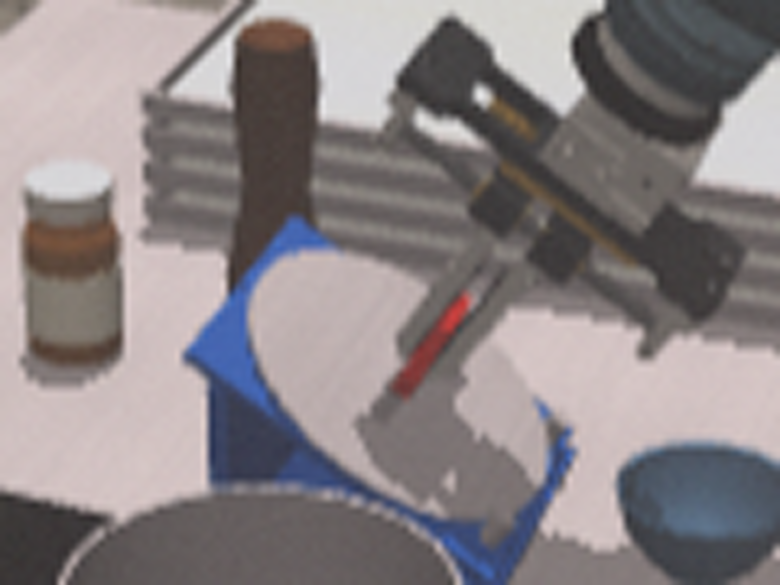

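The bar is held at 9.6 mm opening. Lift off along the lid's axis, then level it and carry it over.

apply_moves --pt "-5 0 8 0 0 0 0" --pt "-13 0 21 0 0 0 0" --pt "-25 0 40 0 0 0 0" --pt "-38 0 60 0 0 0 0" --pt "-45 0 90 0 0 0 0" --pt "-45 0 120 0 0.08 0 0" --pt "-45 0 150 0 0.16 0 0" --pt "-45 10 165 0 0.24 0 0" --pt "-45 30 170 0 0.32 0 0" --pt "-43 55 170 0 0.4 0 0" --pt "-40 80 170 0 0.48 0 0" --pt "-37 110 170 0 0.558 0 0" --pt "-34 140 170 0 0.558 0 0" --pt "-32 170 170 0 0.558 0 0" --pt "-30 200 170 0 0.558 0 0" --pt "-29 230 170 0 0.558 0 0" --pt "-29 260 170 0 0.558 0 0" --pt "-29 280 165 0 0.558 0 0" --pt "-29 293 160 0 0.558 0 0" --pt "-29 293 160 0 0.558 0 0"

```text
clock: 12.62
tool_pos: [576.5, -53.7, 240.2]
eef_rot: [-0.707, 0.708, 0.002, -0.001]
wrist_force: [0.1, 0.3, -3.5]
gripper_width: 9.4
```

apply_moves --pt "0 0 0 0 0 0 0" --pt "0 0 0 0 0 0 0" --pt "0 0 0 0 0 0 0"

```text
clock: 12.87
tool_pos: [576.5, -54.9, 240.2]
eef_rot: [-0.706, 0.708, 0.001, -0.001]
wrist_force: [0.9, 0.3, -2.9]
gripper_width: 9.7
```

```bash
cat > m.py <<'E'
from c import *
from scipy.spatial.transform import Rotation as Ro
import sys
st=manip.sense();q=st['eef_rot'];R=Ro.from_quat([q[1],q[2],q[3],q[0]]).as_matrix();p=np.array(st['tool_pos']);print(p,st['gripper_width'],st['wrist_force'],R.round(3))
g=p-19*R[:,1]
z=-R[:,1]
pan=np.array([577.5,-55.7,0])
b=g-2*z
C=[(circ(b-26*z,z,86),(0,255,0)),(circ(b-30*z,z,86),(0,255,0)),(circ(pan+[0,0,140],[0,0,1.],80),(255,0,255)),(circ(pan+[0,0,50],[0,0,1.],80),(255,0,255))]
run('side',(220,110,400,290),3.3,sys.argv[1]+'s',C)
run('side',(220,110,400,290),3.3,sys.argv[1]+'sn',[])
run('top',(240,150,380,290),4.2,sys.argv[1]+'t',C)
E
python3 m.py m1
```

```text
[576.53151698 -54.92721034 240.21869491] 9.733940768275444 [ 0.93367461  0.3288875  -2.94056153] [[ 1.     0.001 -0.003]
 [ 0.003 -0.002  1.   ]
 [ 0.001 -1.    -0.002]]
```

View pics/m1s.png

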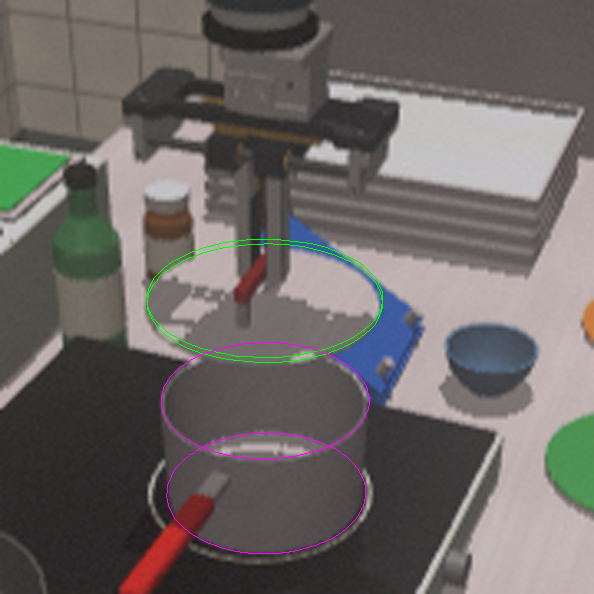

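View pics/m1t.png

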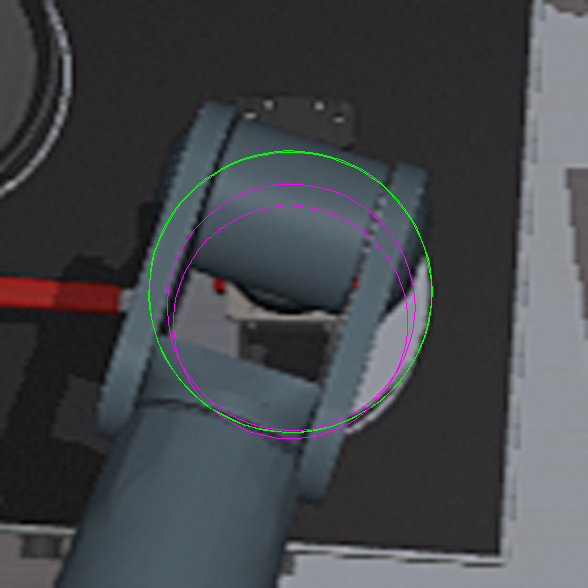

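Run:
```python
from c import *
pan=np.array([577.5,-55.7,0])
C=[(circ(pan+[0,0,140],[0,0,1.],80),(255,0,255)),(circ(pan+[0,0,140],[0,0,1.],77),(0,255,255)),(circ(pan+[0,0,50],[0,0,1.],80),(255,0,255))]
run('side',(262,205,342,285),7.5,'r1',C)
run('side',(262,205,342,285),7.5,'r1n',[])
a=cv2.imread('pics/r1.png');b=cv2.imread('pics/r1n.png')
```

```text
(no output)
```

View pics/r1.png

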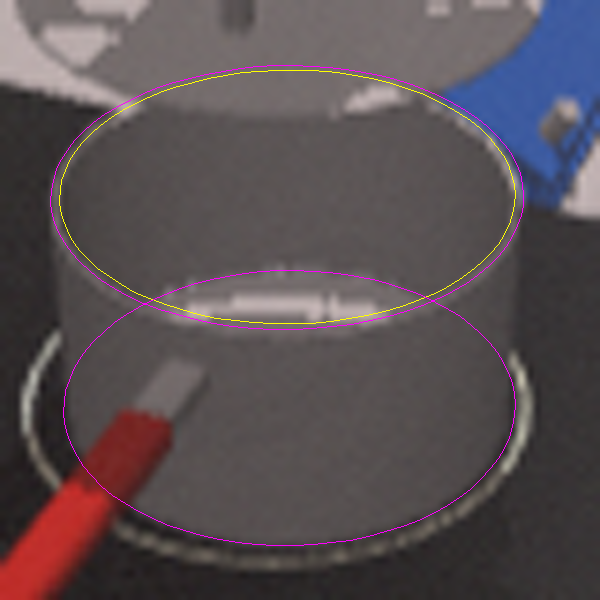

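View pics/m1sn.png

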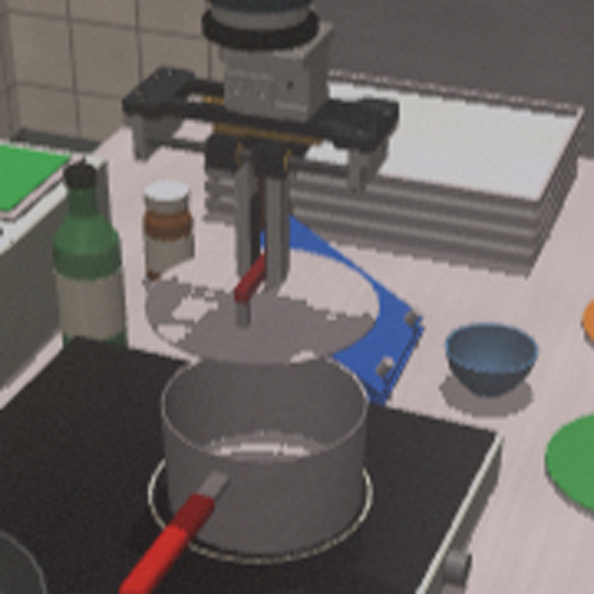

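The lid is level and its side-view outline matches the model to about 1 px: left edge 145, right 380 and bottom 362 in the crop. The pan rim also lies on its overlay. Lower it most of the way and look again.

apply_moves --pt "0 -0.8 -20 0 0 0 0" --pt "0 -0.8 -40 0 0 0 0" --pt "0 -0.8 -60 0 0 0 0" --pt "0 -0.8 -70 0 0 0 0" --pt "0 -0.8 -74 0 0 0 0" --pt "0 -0.8 -74 0 0 0 0" --pt "0 -0.8 -74 0 0 0 0"

```text
clock: 13.7
tool_pos: [577.3, -55.4, 167.4]
eef_rot: [-0.706, 0.708, 0.002, -0.0]
wrist_force: [-0.3, -0.5, -2.8]
gripper_width: 10.0
```

```bash
python3 m.py m2; python3 -c "
from c import *
run('side',(262,190,342,270),7.5,'m2c',[])"
```

```text
[577.28305472 -55.43834232 167.37811306] 10.008607044142474 [-0.32569745 -0.45838774 -2.77473413] [[ 1.     0.002 -0.003]
 [ 0.003 -0.002  1.   ]
 [ 0.002 -1.    -0.002]]
```

View pics/m2c.png

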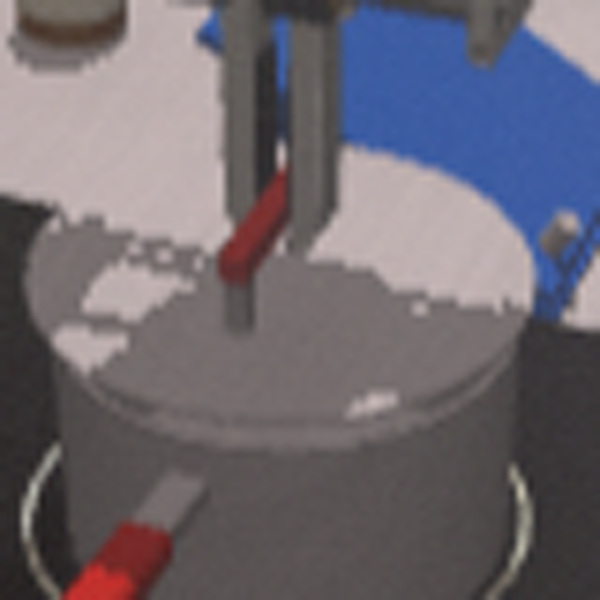

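View pics/m2t.png

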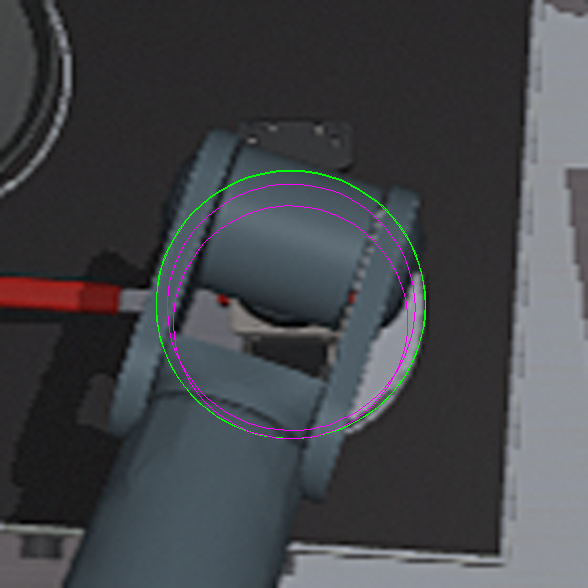

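The lid sits about 1 px left of the pan in the side view (lid edges 25 and 537, pan 58 and 520), which is about 2 mm in +x. I'll correct by -1.5 mm and lower gently.

apply_moves --pt "-1.5 0 -3 0 0 0 0" --pt "-1.5 0 -5 0 0 0 0" --pt "-1.5 0 -7 0 0 0 0" --pt "-1.5 0 -9 0 0 0 0" --pt "-1.5 0 -10 0 0 0 0" --pt "-1.5 0 -11 0 0 0 0" --pt "-1.5 0 -12 0 0 0 0" --pt "-1.5 0 -12 0 0 0 0"

```text
clock: 14.57
tool_pos: [576.1, -55.4, 156.0]
eef_rot: [-0.706, 0.708, 0.002, -0.0]
wrist_force: [-1.2, 0.4, -1.3]
gripper_width: 9.9
```

apply_moves --pt "0 0 -1 0 0 0 0" --pt "0 0 -1.5 0 0 0 0" --pt "0 0 -2 0 0 0 0" --pt "0 0 -2.5 0 0 0 0" --pt "0 0 -2.5 0 0 0 0"

```text
clock: 14.98
tool_pos: [576.5, -55.5, 156.0]
eef_rot: [-0.706, 0.708, 0.003, 0.0]
wrist_force: [-5.4, 1.8, 10.3]
gripper_width: 9.0
```

```bash
python3 -c "
from c import *
print(manip.sense()['wrist_force'])
run('side',(262,190,342,270),7.5,'m3c',[])"
```

```text
[-5.41754277  1.84939675 10.27486552]
```

View pics/m3c.png

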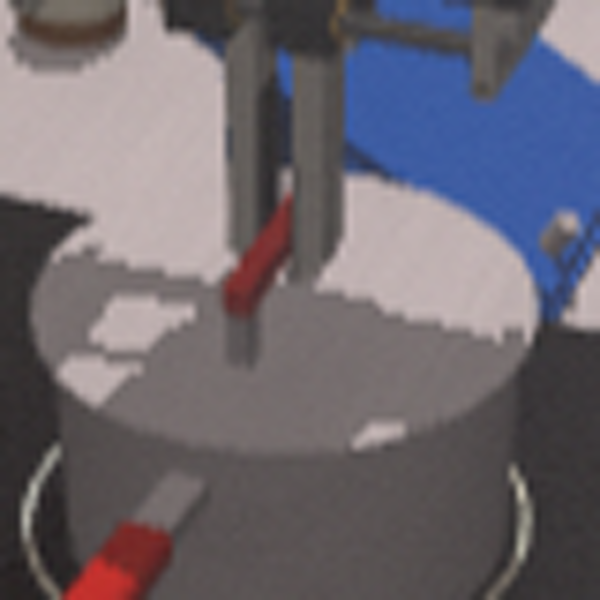

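Run:
```python
from c import *
d=optics.get_image('side')
pan=np.array([576.5,-55.5,0])
o=np.array([262,190])
for z in (140,144,146,150):
    P=np.array([(proj(d,x)-o+.5)*7.5 for x in circ(pan+[0,0,z],[0,0,1.],86)])
    print(z,P.min(0).round(1),P.max(0).round(1))
C=[(circ(pan+[0,0,144],[0,0,1.],86),(0,255,0)),(circ(pan+[0,0,150],[0,0,1.],86),(0,0,255))]
run('side',(262,190,342,270),7.5,'m4c',C)
```

```text
140 [ 34.7 169.8] [543.7 453.6]
144 [ 34.1 160.2] [544.2 443.5]
146 [ 33.7 155.5] [544.4 438.4]
150 [ 33.1 145.9] [544.8 428.2]
```

View pics/m4c.png

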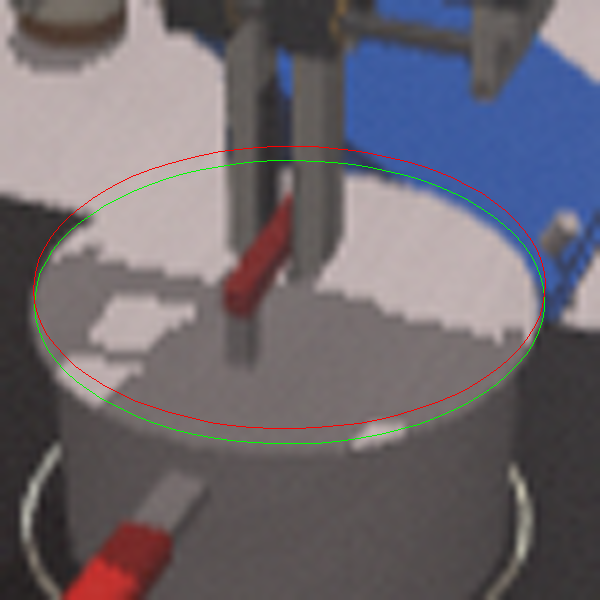

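The lid's outline lies at the home height (green, 144 top) and not 6 mm up. The wrist took 10 N at contact, so it is seated. Relax the press, open and rise.

apply_moves --pt "0 0 -0.5 0 0 0 0" --pt "0 0 -0.5 0 0 0 0" --pt "0 0 0 0 0 0 0" --pt "0 0 0 0 0 0 0.35" --pt "0 0 0 0 0 0 0.35" --pt "0 0 0 0 0 0 0.35" --pt "0 0 0 0 0 0 0.35" --pt "0 0 0 0 0 0 0.35" --pt "0 0 20 0 0 0 0.35" --pt "0 0 50 0 0 0 0.35" --pt "0 0 90 0 0 0 0.35" --pt "0 0 130 0 0 0 0.35" --pt "-20 -35 150 0 0 0 0.35" --pt "-40 -70 150 0 0 0 0.35" --pt "-60 -105 150 0 0 0 0.35" --pt "-80 -140 150 0 0 0 0.35" --pt "-100 -175 150 0 0 0 0.35" --pt "-120 -210 150 0 0 0 0.35" --pt "-120 -210 150 0 0 0 0.35" --pt "-120 -210 150 0 0 0 0.35"

```text
clock: 16.8
tool_pos: [455.7, -266.9, 305.9]
eef_rot: [-0.706, 0.708, 0.001, 0.002]
wrist_force: [0.1, -0.1, -0.7]
gripper_width: 32.8
```

Run:
```python
from c import *
pan=np.array([577.5,-55.7,0]);h=np.array([np.cos(np.radians(87.7)),np.sin(np.radians(87.7)),0])
C=[(circ(pan+[0,0,144],[0,0,1.],86),(0,255,0)),(np.array([pan+[0,0,120]+108*h,pan+[0,0,120]+225*h]),(255,255,0)),(circ(np.array([578.1,-58.2,50]),[0,0,1.],90),(0,255,255))]
run('side',(160,170,400,350),3.3,'f1',C)
run('top',(130,110,450,340),2.5,'f1t',C)
s=optics.get_image('side');t=optics.get_image('top')
for n in ['saucepan_handle','lid_handle','lid_rim','skillet_mid','milk_pan_mid','bowl_mid','spoon_grip']:
    a=optics.tip_of(n,'side');b=optics.tip_of(n,'top')
    print(n,[np.round(x['uv']).tolist() for x in a],[np.round(x['uv']).tolist() for x in b])
    for x in a[:3]:
        for y in b[:3]:
            p,e=tri(s,x['uv'],t,y['uv'])
            if e<6: print('   ',p.round(1),round(e,1))
```

```text
saucepan_handle [[274.0, 270.0]] [[255.0, 221.0]]
lid_handle [[425.0, 200.0], [300.0, 222.0], [418.0, 242.0], [277.0, 336.0], [185.0, 303.0], [369.0, 221.0]] [[376.0, 327.0], [305.0, 222.0], [463.0, 324.0]]
    [ 305.3 -503.6   38.4] 4.8
    [574.2 -47.  169.4] 3.3
    [ 292.3 -253.7   38.5] 4.3
lid_rim [[302.0, 228.0], [416.0, 252.0], [420.0, 209.0]] [[378.0, 326.0], [307.0, 226.0], [460.0, 322.0]]
    [568.6 -50.5 151.3] 3.5
    [ 293.4 -266.2   -6.9] 2.4
    [ 302.4 -564.3 -219.1] 5.4
    [ 303. -246.  152.] 3.2
    [ 313.4 -503.9    3.8] 3.5
skillet_mid [[186.0, 302.0]] [[217.0, 166.0]]
milk_pan_mid [[276.0, 338.0]] [[198.0, 248.0], [406.0, 216.0]]
bowl_mid [[368.0, 219.0], [300.0, 221.0]] []
spoon_grip [[367.0, 451.0], [369.0, 222.0]] [[156.0, 324.0]]
    [285.7 380.3   2.6] 1.7
```

View pics/f1.png

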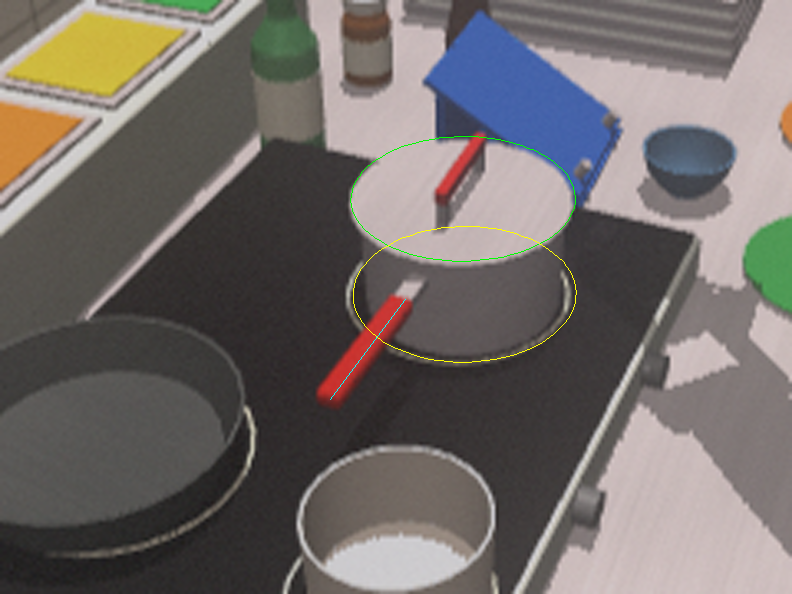

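View pics/f1t.png

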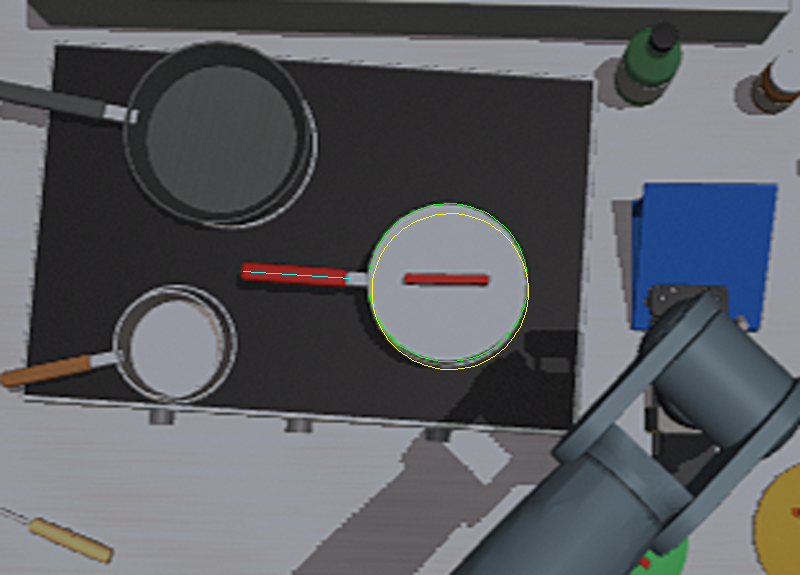

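The side crop shows the lid level on the pan, inside the green home outline (350–575, 137–262). The pan is on its ring and the handle lies along its line. The other things are where they were, and the gripper is clear at z = 306.

```bash
python3 -c "
from h import *
print(manip.sign_off())"
```

```text
the job is handed in; nothing more can be done
None
```

The saucepan's handle is swung in and the lid is home on the pan; I handed the job in at about 17 s. `manip.sign_off()` reports no verdict.

**What I did:** I gripped the saucepan's red handle and swung it about 73° around the pan's axis, so it lies along the hob's +y with the pan still on its ring. I then lifted the steel lid off the blue rest along its own axis and levelled it. I lowered it until the wrist felt about 10 N of contact while the bar was still held, then let go and moved clear.

**Last checks:**
- **Pan and handle:** in both views the handle lies on the aimed line. I put the pan's centre about 3 mm from the ring's centre.
- **Lid:** its outline matches the fully seated height and it looks level. I estimate it is centred within about 3 mm.
- **Bystanders:** the skillet, milk pan and spoon show within a few pixels of their starting places in both views. The bowl could only be checked in the side view, because the wrist hid it from above at the end.

**Disagreements:**
- The network's point for the lid rim came out near (569, -51, 151), about 10 mm from my overlays; I trusted the overlays.
- The measured hob came out about 2% smaller than stated, roughly 627 × 410 mm. That leaves the ring centre uncertain by a few millimetres.
- Contact came at TCP height 156, where I expected about 154. If the plug were resting on the rim it would have been about 160.

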